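Seat a spindle unit against the three pins and check that its rotor spins freely

ROBOT

A 6-joint arm with a two-finger parallel gripper is mounted at the origin on a cart in front of the work surface, level with it; the furniture and walls round the work are solid. World frame = base frame: x ahead of the robot, y to its left, z up, the work surface at z = 0. Lengths are in mm, angles in rad, forces in N, time in s.
With the tool pointing down it reaches from about 350 to 775 mm from the base axis. Payload 7.3 kg.
Tool frame: the origin (TCP) lies at the very end of the fingers, on their centre line; the grasp point (between the pads) lies 19 mm behind it; x points along the fingers, z is the direction in which the jaws open and shut, and the axes are right-handed (so a half turn about x gives the same grasp; the last joint's range is limited). The gripper opens to 92 mm and grips with 3 to 60 N. Pads are 19 mm wide; open, the fingers measure 130 mm over their backs; the gripper's body (75 mm by 190 mm) begins 47 mm behind the grasp point.
Start: joints at [-1.339, 0.342, 1.524, -0, 1.275, -0.146], TCP at [193.683, -487.987, 226.741] pointing down, gripper open.
Joint ranges: [-2.53, 2.53], [-0.77, 2.02], [0.04, 2.7], [-1, 4.14], [0.28, 2.66], [-3.11, 3.11]. Speed limits (rad/s): [2.57, 2.57, 3.14, 3.14, 3.14, 3.14].

INTERFACE

Orientations are given as [roll, pitch, yaw] about the fixed x, y, z axes, in that order (R = Rz(yaw) Ry(pitch) Rx(roll)).
In Python, from plant import * gives the robot as it stands.
- The arm moves only by the tool carry_out, never from a script. Its argument "rows" is a list of rows, each a list of 4 numbers: the shift along the world's x, y, z in mm, then the turn about the world's z in degrees. In form: [[x, y, z, twist], ...]. A call has 1 to 20 rows; each row is the pose to reach, as a shift and turn from the pose measured when the call began; what a row does not reach only later rows make up. A row lasts 1/12 s, in which the tool goes at most 41.7 mm and 7.16 degrees, less where a joint would pass 70% of its speed; a pose out of reach is approached as far as the arm can. A call with a gripper value outside its range is refused whole. "hand" is the finger opening in mm, from 0 to 91.8, set as the call begins (left out, the last holds). The fingers move at their own pace and stop on an object; the grip force is fixed at half the most. Time passes only in rows, so rows that repeat a pose let the fingers close. It gives the time, the measured TCP pose, the force and the opening at its end, in the units of the state.
- get_obs(): the state, without advancing time (a new reading comes with each control period).
- capture(name): name is "scene" or "side" or "wrist"; returns the picture (420x560x3 uint8, red, green, blue); there is no depth.
- camera_info(name): a dict with "camera_matrix" (3x3 intrinsics, pixels), "pose" (4x4, takes a point from camera to world coordinates); the wrist camera has in their place "mount" (4x4, takes a point from camera to tool coordinates, whose origin is the TCP and whose axes are the tool frame's). Camera axes: x right, y down, z forward; pixel columns grow to the right and rows downward; lengths in mm; the calibration is good to about 2 mm. A picture is of the moment at which its call begins: read the wrist's pose just before it. camera_info takes no time and is no camera call.
- close_job(): hands the job in, once; it reports no verdict.
The state is a dict: "time": time; "joint_positions": joint angles; "dq": joint speeds; "tau": joint torques, N m; "tool_pos": TCP position; "tcp_rot": TCP orientation; "contact_force": force on the tool from outside, world axes, zero at the start; "moment": the same for the moment, N m; "grip_width": finger opening in mm.
Only numpy, scipy, OpenCV 4.12 (cv2) and the standard library are available. Lean on these libraries where they do the work, as an engineer would, in place of code of your own. Each camera call takes 0.05 s, during which the arm holds its last target. There are 200 camera calls.

TASK

Push the round spindle unit by its housing along its plate until its housing sits against all three upright pins. Then give the rotor on top a brisk flick, and let it keep spinning well, untouched, for two seconds or more to show that it runs freely. Finish with the rotor at a standstill and the unit still against all three pins, and leave the petri dish, bottle and tape roll where they are.

Things in the scene. Friction and masses are not known exactly. Their poses are not given: they have to be found in the camera images.
- nest_center (a point): Point on the top of the fixed steel plate (200 x 140 mm, top 10 mm above the table) where the spindle unit's axis lies when it touches all three pins; 20 mm from the plate's middle towards the pins. Frame: x along the plate's length from its open end to the pins, z up. The unit slides in along +x. The plate is turned up to 0.5 rad from the room's x axis.
- middle_pin (a point): Top of the middle one of three fixed upright steel pins, 10 mm in diameter and 30 mm tall above the plate. The pins stand 55 mm from nest_center, at -75, 0 (this one) and +75 degrees from its x axis; the other side is open.
- spindle: The loose spindle unit, 0.6 to 0.9 kg: a round aluminium housing 100 mm in diameter and 40 mm tall standing on the plate, 35 to 65 mm short of its place, with the rotor on top (68 mm tall in all). Origin: centre of its underside, z up along the rotor's axis. Held by friction alone: a push on the rotor away from the pins can shift it.
- spindle_center (a point): Centre of the spindle unit's housing, on its axis, half-way up it (20 mm above the plate).
- rotor_center (a point): On the rotor's axis, half-way up its vanes, 55 mm above the plate. Grey plastic rotor: a back disc 76 mm in diameter, its top 46 mm above the plate; on it a hub 20 mm in diameter, 21 mm tall, and three straight upright radial vanes 120 degrees apart, 5 mm thick, 18 mm tall, reaching from the hub to 38 mm from the axis. Open from above and at the rim.
- vane_tip (a point): Outer end of one of the three vanes, 38 mm from the rotor's axis, half-way up the vane; this frame's x axis points outwards along the vane.
- rotor (a joint): Rotor's angle about its upright axis (rad, counter-clockwise from above is positive, no stops, either direction will do). Light bearing: it slows by about 1 rad/s every second when left alone, a little more when fast.
- petri_dish: Clear round dish, 66 mm in diameter and 13 mm tall, origin under its centre; leave it alone.
- flux_bottle: Amber bottle with a black cap, 45 mm in diameter and 84 mm tall, origin under its centre; leave it alone.
- tape_roll: Roll of amber tape lying flat, 66 mm in diameter and 19 mm tall, origin under its centre; leave it alone.

How it is judged (in metres and radians):
On the way, in this order (a step that is already met when the one before it is completed fails the run):
1. the spindle unit is against all three pins (axis within 2.5 mm of its place), upright (horizontal distance between spindle_center and nest_center below 0.0025 m and angle between spindle's own z axis and vertical below 0.05 rad), for 0.2 s.
2. the rotor spins on, untouched by the robot, faster than 0.5 rad/s for 2 s, the unit still against the pins (all of step 1 and (velocity of joint rotor above 0.5 rad/s or velocity of joint rotor below -0.5 rad/s) and contact force between each of the fingers, the arm and spindle below 0.05 N), for 2 s.
At the end, for the whole second after the job is handed in: The spindle unit stands upright on its plate with its axis within 2.5 mm of its place against the three pins, its rotor at a standstill (under 0.05 rad/s), nothing moving; petri dish, bottle and tape roll within 20 mm of where they stood (all of step 1 and velocity of joint rotor between -0.05 and 0.05 rad/s and linear speed of spindle below 0.01 m/s and distance of each of petri_dish, flux_bottle, tape_roll from where it was at the start of the episode below 0.02 m); the robot touches nothing.
It fails at once if the spindle unit is tipped or lifted (angle between spindle's own z axis and vertical above 0.2 rad or height (world z) of spindle above 0.025 m).
It fails at once if the petri dish, the bottle or the tape roll is pushed away (distance of any of petri_dish, flux_bottle, tape_roll from where it was at the start of the episode above 0.03 m).
It also fails if it takes over 48 s, if anything falls off the work surface, if the arm or the gripper's body presses on something with over 40 N, if the wrist force passes 120 N, or if a joint passes its speed limit or range.

## Working session

There is one attempt and no reset: what is moved stays moved. The work goes in short steps, Python scripts to look and compute and a tool call to move; the robot and the scene stay as the last step left them, time stands still between calls to the robot, and variables do not carry over. Pictures are saved under pics/ and viewed, about 8 in all and at most 12, crops included, and the job is handed in when it is done.

Besides the shell and the picture viewer there is one more tool, called after "Emit:" as a command line: name --pt "numbers of a row" for each row, then --argument value for the rest. carry_out: Moves the arm, as the interface text tells. Its arguments: {"type":"object","properties":{"rows":{"type":"array"},"hand":{"type":"number"}},"required":["rows"]}

```bash
mkdir -p pics; python3 - <<'E'
from plant import *
import cv2,numpy as np
o=get_obs();print(o)
for n in("scene","side"):
    im=capture(n);cv2.imwrite(f"pics/{n}0.png",im[:,:,::-1]);c=camera_info(n);print(n,np.round(c["camera_matrix"],1).tolist(),np.round(c["pose"],3).tolist())
print(np.round(camera_info("wrist")["camera_matrix"],1).tolist(),np.round(camera_info("wrist")["mount"],3).tolist())
E
```

```text
{'time': 0.0, 'joint_positions': array([-1.33899294e+00,  3.42716133e-01,  1.52502501e+00,  1.49640722e-05,
        1.27538294e+00, -1.46007942e-01]), 'dq': array([ 0.00050262,  0.00180711,  0.00021897,  0.0007974 , -0.00190517,
        0.00183893]), 'tau': array([-8.28577104e-04, -4.31244457e+01, -2.44216204e+01,  7.17143691e-02,
        5.60430670e-02, -1.42741069e-04]), 'tool_pos': array([ 193.59257914, -487.56648378,  226.04559085]), 'tcp_rot': array([2.98624127, 1.56926484, 1.79325191]), 'contact_force': array([-0.46182943,  0.60192119,  0.9237806 ]), 'moment': array([0.00552584, 0.00185934, 0.03215173]), 'grip_width': 91.86614853940914}
scene [[452.5, 0.0, 278.6], [0.0, 452.5, 209.3], [0.0, 0.0, 1.0]] [[-0.761, -0.495, 0.419, 72.542], [-0.648, 0.581, -0.492, 538.887], [0.0, -0.646, -0.763, 925.014], [0.0, 0.0, 0.0, 1.0]]
side [[429.5, 0.0, 274.4], [0.0, 429.5, 206.6], [0.0, 0.0, 1.0]] [[-0.87, -0.175, 0.461, 146.178], [-0.493, 0.345, -0.799, 670.15], [-0.019, -0.922, -0.386, 389.649], [0.0, 0.0, 0.0, 1.0]]
[[300.8, 0.0, 274.0], [0.0, 300.8, 206.9], [0.0, 0.0, 1.0]] [[-0.0, -0.285, 0.959, -156.802], [0.0, -0.959, -0.285, 77.952], [1.0, -0.0, 0.0, -0.814], [0.0, 0.0, 0.0, 1.0]]
```

View pics/scene0.png

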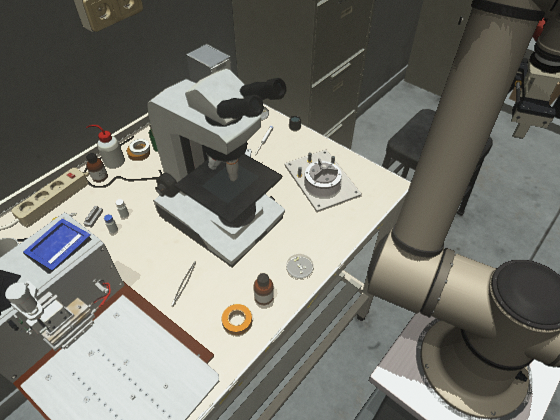

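View pics/side0.png

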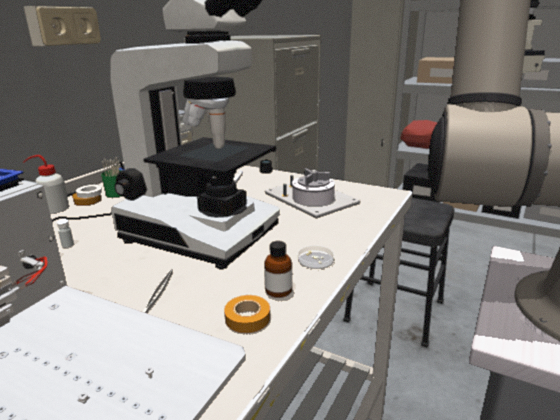

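The scene view shows the plate around px (322,178), with the spindle on it and the pins on its upper-left side. The bottle (263,288), dish (300,266) and tape (237,318) are nearer the camera, and the microscope is beside the plate. I'll crop in closer on the plate.

```bash
cat > h.py <<'E'
from plant import *
import cv2,numpy as np
from scipy.spatial.transform import Rotation as R
def ray(name,uv,z,pose=None):
    c=camera_info(name);K=c["camera_matrix"];T=np.array(c["pose"]) if pose is None else pose
    uv=np.atleast_2d(uv).astype(float);d=np.c_[uv,np.ones(len(uv))]@np.linalg.inv(K).T@T[:3,:3].T
    return T[:3,3]+d*((z-T[2,3])/d[:,2])[:,None]
def wpose():
    o=get_obs();T=np.eye(4);T[:3,:3]=R.from_euler('xyz',o["tcp_rot"]).as_matrix();T[:3,3]=o["tool_pos"]
    return T@np.array(camera_info("wrist")["mount"])
def proj(name,P,pose=None):
    c=camera_info(name);T=np.array(c["pose"]) if pose is None else pose
    q=(np.atleast_2d(P)-T[:3,3])@T[:3,:3];q=q@np.array(c["camera_matrix"]).T;return q[:,:2]/q[:,2:]
E
python3 - <<'E'
from h import *
a=cv2.imread("pics/scene0.png")[140:215,280:370];b=cv2.imread("pics/side0.png")[170:220,255:365]
a=cv2.resize(a,None,fx=5,fy=5,interpolation=cv2.INTER_CUBIC);b=cv2.resize(b,None,fx=3,fy=3,interpolation=cv2.INTER_CUBIC)
w=np.zeros((375,790,3),np.uint8);w[:,:450]=a;w[:150,455:785]=b;cv2.imwrite("pics/crop0.png",w)
print(ray("scene",[[326,210],[361,194],[286,165],[318,148]],10).round())
print(ray("scene",[[300,266],[263,300],[237,318]],8).round())
E
```

```text
[[ 478. -131.   10.]
 [ 439. -239.   10.]
 [ 667. -193.   10.]
 [ 641. -311.   10.]]
[[421.  50.   8.]
 [428. 176.   8.]
 [442. 246.   8.]]
```

View pics/crop0.png

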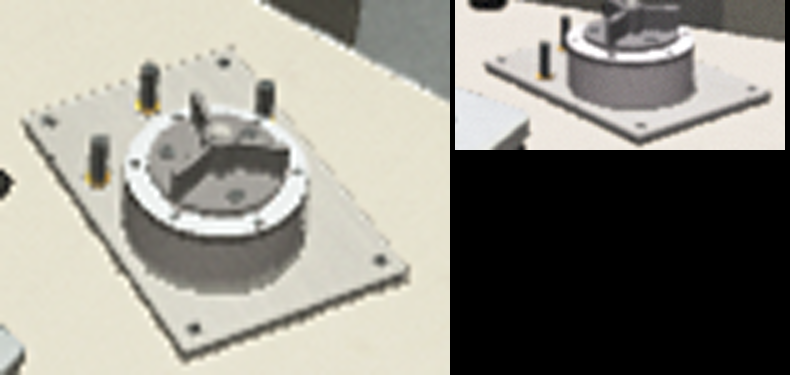

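The crop shows the plate corners at crop px (187,352), (405,272), (25,122) and (232,48). The pin bases are at (97,182), (147,106) and (265,115), and the white housing ring spans x 125–308, y 105–238.

```bash
python3 - <<'E'
from h import *
f=lambda c:np.array(c)/5+[279.9,139.9]
P=ray("scene",f([[187,352],[405,272],[25,122],[232,48]]),10)[:,:2];print(P.round(1))
print("edges",[np.linalg.norm(P[i]-P[j]).round() for i,j in((0,1),(2,3),(0,2),(1,3))],"mid",P.mean(0).round(1))
d=P[2]+P[3]-P[0]-P[1];yaw=np.arctan2(d[1],d[0]);x=np.array([np.cos(yaw),np.sin(yaw)])
n=P.mean(0)+20*x;print("yaw",yaw.round(3),"nest",n.round(1))
b=ray("scene",f([[97,184],[148,108],[266,117]]),10)[:,:2];print("pins",b.round(1),"pred",[(n+55*np.array([np.cos(yaw+a),np.sin(yaw+a)])).round(1).tolist() for a in np.radians([75,0,-75])])
t=ray("scene",f([[100,138],[149,66],[266,83]]),40)[:,:2];print("tops",t.round(1))
# ring top ellipse: outer white mask
im=cv2.imread("pics/scene0.png");c=im[140:215,280:370].astype(int)
m=((c.min(2)>225)&((c.max(2)-c.min(2))<14)).astype(np.uint8)
k,l,s,_=cv2.connectedComponentsWithStats(m,connectivity=8);i=1+np.argmax(s[1:,4]);print(s[i])
pts=np.argwhere(l==i)[:,::-1]+[280,140]
h=cv2.convexHull(pts.astype(np.int32))[:,0]
q=ray("scene",h,50)[:,:2].astype(np.float32);(ce,r)=cv2.minEnclosingCircle(q);print("ring",ce,r)
A=np.c_[2*q,np.ones(len(q))];sol=np.linalg.lstsq(A,(q**2).sum(1),rcond=None)[0];print(sol[:2],np.sqrt(sol[2]+sol[0]**2+sol[1]**2))
for ctr in(ce,sol[:2]):
    v=n-ctr;print("gap along/across",(v@x).round(1),(v@[-x[1],x[0]]).round(1))
E
```

```text
[[ 494.4 -115. ]
 [ 438.5 -237.6]
 [ 671.3 -193. ]
 [ 617.8 -321.6]]
edges [np.float64(135.0), np.float64(139.0), np.float64(193.0), np.float64(198.0)] mid [ 555.5 -216.8]
yaw -0.427 nest [ 573.7 -225.1]
pins [[ 608.2 -180.9]
 [ 624.3 -248.4]
 [ 567.6 -286.8]] pred [[608.6, -182.6], [623.8, -247.8], [564.7, -279.3]]
tops [[ 611.7 -186.3]
 [ 627.  -250.3]
 [ 567.7 -282.2]]
[25 23  9 21 75]
ring (566.7300415039062, -184.32098388671875) 38.36781692504883
[ 547.07765198 -199.43195808] 45.79117412575776
gap along/across 23.2 -34.2
gap along/across 34.8 -12.3
```

```bash
python3 - <<'E'
from h import *
print("scope base corners z35",ray("scene",[[283,213],[234,258],[155,205]],35).round())
print("stage z?",[ray("scene",[[283,180],[240,212]],z).round().tolist() for z in(100,140,180)])
print("side stage",[ray("side",[[276,148],[217,188]],z).round().tolist() for z in(100,140,180)])
o=get_obs();M=R.from_euler('xyz',o["tcp_rot"]).as_matrix();print(M.round(3))
a=np.degrees(np.arctan2(M[1,2],M[0,2]));print("jaw angle",a,"want",np.degrees(-0.427)+90,-90+np.degrees(-.427))
E
```

```text
scope base corners z35 [[544. -33.  35.]
 [543. 148.  35.]
 [815. 162.  35.]]
stage z? [[[580.0, -74.0, 100.0], [590.0, 73.0, 100.0]], [[555.0, -45.0, 140.0], [565.0, 95.0, 140.0]], [[530.0, -15.0, 180.0], [539.0, 118.0, 180.0]]]
side stage [[[681.0, -272.0, 100.0], [639.0, 40.0, 100.0]], [[608.0, -142.0, 140.0], [571.0, 127.0, 140.0]], [[534.0, -12.0, 180.0], [503.0, 214.0, 180.0]]]
[[-0.     0.929  0.369]
 [ 0.001  0.369 -0.929]
 [-1.     0.    -0.001]]
jaw angle -68.35517427497066 want 65.53470214791385 -114.46529785208615
```

Emit:
carry_out --pt "19 22 0 -3.3" --pt "38 45 0 -6.6" --pt "57 67 0 -9.9" --pt "76 90 0 -13.2" --pt "95 112 -5 -16.5" --pt "114 135 -10 -19.8" --pt "133 157 -15 -23.1" --pt "152 179 -25 -26.4" --pt "171 202 -35 -29.7" --pt "190 224 -45 -33" --pt "209 247 -55 -36.3" --pt "228 269 -65 -39.6" --pt "247 292 -76 -43" --pt "266 314 -76 -46" --pt "266 314 -76 -46" --pt "266 314 -76 -46"

```text
time: 1.43
tool_pos: [459.9, -172.5, 149.6]
tcp_rot: [-2.531, 1.569, 1.76]
contact_force: [0.2, -0.4, -0.2]
grip_width: 91.8
```

```bash
python3 - <<'E'
from h import *
o=get_obs();T=wpose();im=capture("wrist");cv2.imwrite("pics/w1.png",im[:,:,::-1]);np.save("w1.npy",T)
print(o["time"],o["tool_pos"],o["joint_positions"].round(2),T.round(2).tolist())
print(proj("wrist",[[573.7,-225.1,10],[608,-182,40],[624,-248,40],[565,-280,40]],T).round())
E
```

```text
1.4333 [ 459.91289261 -172.46529729  149.62027026] [-0.52  0.36  1.73  0.    1.05  1.48] [[-0.41, -0.87, -0.26, 530.8], [-0.91, 0.39, 0.12, -203.19], [-0.0, 0.29, -0.96, 306.35], [0.0, 0.0, 0.0, 1.0]]
[[277.  61.]
 [210.  36.]
 [278. -26.]
 [346.  34.]]
```

View pics/w1.png

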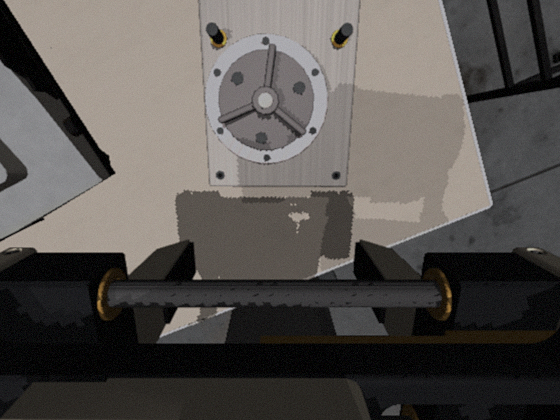

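The wrist view shows the ring centred near (267,98), spanning x 205–328. The hub is at (265,100) and the two side pin tops are at about (213,29) and (347,28). The near plate corners are at (210,186) and (351,185), with vanes ending at (273,45), (222,122) and (302,133).

```bash
cat >> h.py <<'E'
def ring(im,T,z=50):
    c=im[:230].astype(int);m=((c.min(2)>150)&((c.max(2)-c.min(2))<22)).astype(np.uint8)
    m[:,:195]=0;m[:,345:]=0
    k,l,s,ct=cv2.connectedComponentsWithStats(m);best=None
    for i in range(1,k):
        if s[i,4]<800:continue
        h=cv2.convexHull(np.argwhere(l==i)[:,::-1].astype(np.int32))[:,0]
        q=ray("wrist",h,z,T)[:,:2];A=np.c_[2*q,np.ones(len(q))];y=(q**2).sum(1)
        sol=np.linalg.lstsq(A,y,rcond=None)[0];r=np.sqrt(sol[2]+sol[0]**2+sol[1]**2)
        res=np.abs(np.hypot(*(q-sol[:2]).T)-r);print(s[i],sol[:2].round(1),"r",r.round(1),"res",res.max().round(1))
E
python3 - <<'E'
from h import *
T=np.load("w1.npy");im=cv2.imread("pics/w1.png")
print(im[45,225],im[60,215],im[175,300],im[200,380])
ring(im,T)
e=[[267,34],[205,97],[328,98],[267,164]];print("ring ext",ray("wrist",e,50,T)[:,:2].round(1).tolist())
print("hub",ray("wrist",[[264.5,99.5]],77,T).round(1))
print("pins",ray("wrist",[[213,29],[347,28]],40,T).round(1))
print("corners",ray("wrist",[[210,186],[351,185]],10,T).round(1))
v=ray("wrist",[[272.5,45],[221,122],[302.5,132.5]],74,T)[:,:2]-ray("wrist",[[264.5,99.5]],74,T)[:,:2]
print("vanes",np.hypot(*v.T).round(1),np.degrees(np.arctan2(v[:,1],v[:,0])).round(1))
E
```

```text
[121 123 132] [148 150 159] [118 121 128] [125 133 145]
[ 203    0  124  185 7502] [ 551.6 -187.8] r 65.1 res 31.8
[ 305    0   40   91 1406] [ 562.6 -261.1] r 27.0 res 15.5
ring ext [[588.4, -222.7], [567.8, -158.7], [526.7, -248.4], [498.5, -181.7]]
hub [[ 544.9 -201.6   77. ]]
pins [[ 611.2 -186.3   40. ]
 [ 568.8 -282.5   40. ]]
corners [[ 496.8 -116.7   10. ]
 [ 439.7 -246.7   10. ]]
vanes [36.2 36.1 36.7] [ -33.5   91.8 -153.7]
```

Plate yaw is about -0.415. The nest is at about (577,-229) and the spindle at about (545.3,-202.3), which leaves 40 mm to go along the plate and 12 mm sideways. I'll descend behind the housing with the fingers 60 mm apart, so they act as a cradle.

Emit:
carry_out --pt "10 -1 -10 0.5" --pt "21 -2 -35 0.5" --pt "21 -2 -65 0.5" --pt "21 -2 -95 0.5" --pt "21 -2 -115 0.5" --pt "21 -2 -122 0.5" --pt "21 -2 -122 0.5" --pt "21 -2 -122 0.5" --hand 60

```text
time: 2.15
tool_pos: [480.5, -176.3, 28.5]
tcp_rot: [3.047, 1.57, 1.061]
contact_force: [-0.3, -0.8, 0.8]
grip_width: 60.4
```

Emit:
carry_out --pt "5 -2 0 0" --pt "10 -4 0 0" --pt "14 -6 0 0" --pt "18 -8 0 0" --pt "21 -11 0 0" --pt "24 -13 0 0" --pt "27 -16 0 0" --pt "30 -19 0 0" --pt "33 -22 0 0" --pt "36 -24 0 0" --pt "39 -26 0 0" --pt "42 -29 0 0" --pt "44 -31 0 0" --pt "44 -31 0 0" --pt "44 -31 0 0"

```text
time: 3.4
tool_pos: [523.5, -206.0, 28.7]
tcp_rot: [-2.016, 1.567, 2.282]
contact_force: [-5.5, 4.2, 4.7]
grip_width: 60.2
```

```bash
python3 - <<'E'
from h import *
o=get_obs();T=wpose();im=capture("wrist");cv2.imwrite("pics/w2.png",im[:,:,::-1]);np.save("w2.npy",T)
print(o["time"],o["tool_pos"],o["tcp_rot"],o["contact_force"],o["grip_width"])
E
```

```text
3.4 [ 523.45615239 -205.99805094   28.69788592] [-2.01641119  1.56659717  2.28162726] [-5.48084277  4.24660184  4.74237416] 60.217128132567616
```

View pics/w2.png

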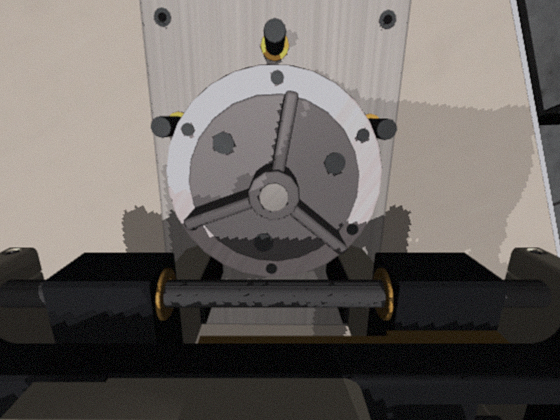

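The view shows the unit sitting in the cradle. Pin tops are at (163,126), (275,30) and (385,128), and the ring spans x 168–382 with its top at y 64. I'll compute the remaining gap.

```bash
python3 - <<'E'
from h import *
T=np.load("w2.npy")
p=ray("wrist",[[160,126],[275,28],[388,128]],40,T)[:,:2];print("pins",p.round(1))
A=np.c_[2*p,np.ones(3)];s=np.linalg.solve(A,(p**2).sum(1));print("nest circ",s[:2].round(1),np.sqrt(s[2]+s[0]**2+s[1]**2).round(1))
d=p[2]-p[0];d/=np.linalg.norm(d);x=np.array([-d[1],d[0]]);x*=np.sign(x[0]);print("yaw",np.arctan2(x[1],x[0]).round(3),"nest",(p[1]-55*x).round(1),((p[0]+p[2])/2-14.2*x).round(1))
hub=ray("wrist",[[274.5,197]],77,T)[0,:2];r=ray("wrist",[[277,64],[168,170],[382,170],[272,275]],50,T)[:,:2]
print("hub",hub.round(1),"ring",r.round(1).tolist(),"top-based",(r[0]-50*x).round(1),np.linalg.norm(r[1]-r[2]).round(1))
o=T[:2,3];tcp=np.array([523.45,-206]);print("cradle",(tcp+49.5*x).round(1))
E
```

```text
pins [[ 612.5 -185.7]
 [ 628.  -251.1]
 [ 568.9 -282.8]]
nest circ [ 577.8 -228.5] 55.1
yaw -0.423 nest [ 577.8 -228.6] [ 577.7 -228.5]
hub [ 568.7 -224.9] ring [[613.4, -245.6], [593.1, -182.9], [554.1, -271.6], [525.4, -204.5]] top-based [ 567.8 -225.1] 96.9
cradle [ 568.6 -226.3]
```

Emit:
carry_out --pt "2 -0.9 0 0" --pt "4 -1.8 0 0" --pt "6 -2.7 0 0" --pt "7.3 -3.3 0 0" --pt "8.2 -3.7 0 0" --pt "8.2 -3.7 0 0"

```text
time: 3.95
tool_pos: [529.8, -208.6, 28.7]
tcp_rot: [-1.796, 1.561, 2.503]
contact_force: [-7.1, 4.5, 5.5]
grip_width: 60.2
```

Emit:
carry_out --pt "0.5 -0.2 0 0" --pt "0.9 -0.4 0 0" --pt "0.9 -0.4 0 0"

```text
time: 4.2
tool_pos: [529.7, -208.5, 28.8]
tcp_rot: [-1.743, 1.559, 2.556]
contact_force: [-5.8, 1.6, 4.2]
grip_width: 59.8
```

Emit:
carry_out --pt "0.5 -0.2 0 0" --pt "0.9 -0.4 0 0" --pt "0.9 -0.4 0 0"

```text
time: 4.45
tool_pos: [529.7, -208.5, 28.8]
tcp_rot: [-1.714, 1.556, 2.585]
contact_force: [-5.7, 2.0, 3.7]
grip_width: 60.1
```

Emit:
carry_out --pt "1.5 -0.6 0 0" --pt "3 -1.2 0 0" --pt "4 -1.7 0 0" --pt "4 -1.7 0 0" --pt "4 -1.7 0 0"

```text
time: 4.87
tool_pos: [532.3, -209.4, 28.8]
tcp_rot: [-1.692, 1.552, 2.607]
contact_force: [-6.8, 3.0, 5.6]
grip_width: 59.9
```

Emit:
carry_out --pt "1.5 -0.6 0 0" --pt "3 -1.3 0 0" --pt "4.5 -2 0 0" --pt "5 -2.3 0 0" --pt "5 -2.3 0 0"

```text
time: 5.28
tool_pos: [532.5, -209.5, 28.7]
tcp_rot: [-1.652, 1.54, 2.648]
contact_force: [-19.5, 7.6, 14.4]
grip_width: 60.0
```

```bash
python3 - <<'E'
from h import *
o=get_obs();T=wpose();im=capture("wrist");cv2.imwrite("pics/w3.png",im[:,:,::-1]);np.save("w3.npy",T)
print(o["time"],o["tool_pos"],o["tcp_rot"],o["contact_force"],o["grip_width"])
E
```

```text
5.2833 [ 532.51974124 -209.45382139   28.67357965] [-1.65178317  1.53978608  2.64801715] [-19.48536923   7.55155311  14.37974062] 59.954247499406534
```

View pics/w3.png

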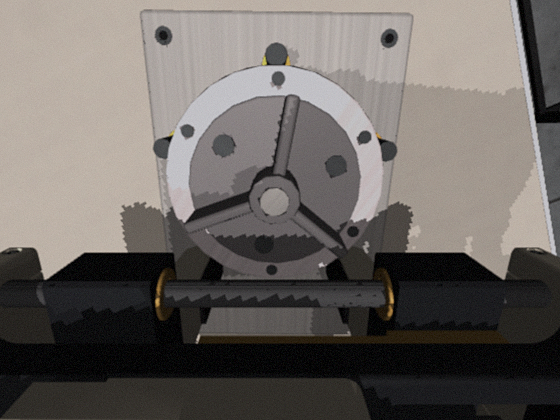

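It's seated. The motion stopped, the force rose to 20 N, and the cradle centre comes to (577.7,-229.3) against the nest at (577.8,-228.5). The image shows the ring touching all three pins, at (163,147), (276,57) and (388,149). I'll back off, then raise to vane height with the hand open.

Emit:
carry_out --pt "-3 1.3 0 0" --pt "-7 3 0 0" --pt "-12 5.4 0 0" --pt "-18 8 0 0" --pt "-18 8 0 0"

```text
time: 5.75
tool_pos: [513.7, -200.9, 28.5]
tcp_rot: [-1.655, 1.539, 2.645]
contact_force: [0.3, -0.8, -0.1]
grip_width: 59.9
```

Emit:
carry_out --pt "-3 0 15 0" --pt "-6 -5 35 0" --pt "-10 -10 50 0" --pt "-13 -15 60 0" --pt "-13 -15 60 0" --pt "-13 -15 60 0" --pt "-13 -15 60 0" --hand 91.8

```text
time: 6.33
tool_pos: [500.3, -215.6, 87.7]
tcp_rot: [-1.66, 1.538, 2.639]
contact_force: [0.4, -0.5, -1.0]
grip_width: 91.3
```

```bash
python3 - <<'E'
from h import *
o=get_obs();T=wpose();im=capture("wrist");cv2.imwrite("pics/w4.png",im[:,:,::-1]);np.save("w4.npy",T)
M=R.from_euler('xyz',o["tcp_rot"]).as_matrix()
print(o["time"],o["tool_pos"],o["contact_force"],o["grip_width"],"jaw",np.degrees(np.arctan2(M[1,2],M[0,2])).round(1),M[:,0].round(3))
N=np.array([577.8,-228.5]);X=np.array([.912,-.41]);Y=np.array([.41,.912]);d=o["tool_pos"][:2]-N;print("a,b",d@X,d@Y)
E
```

```text
6.3333 [ 500.34933165 -215.59035835   87.71378407] [ 0.43358951 -0.53504253 -1.03102549] 91.25400530710614 jaw -113.6 [-0.029  0.016 -0.999]
a,b -75.9279626161522 -19.98118083700387
```

View pics/w4.png

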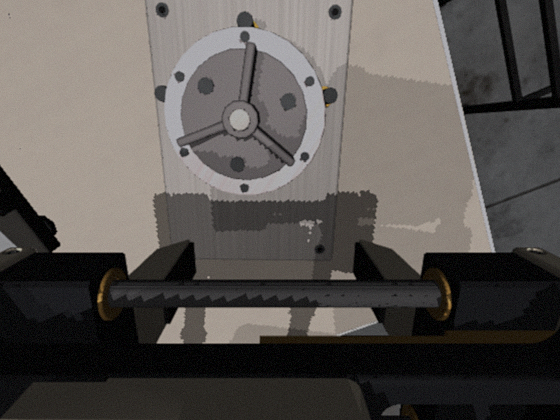

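The unit is still against the pins, whose tops are at (160,93), (245,19) and (330,96). The hub is at (239,119) and the vane tips are at (250,43), (180,144) and (292,161).

```bash
python3 - <<'E'
from h import *
T=np.load("w4.npy")
hub=ray("wrist",[[239,119]],77,T)[0,:2];print("hub",hub.round(1))
r=ray("wrist",[[245,27],[164,110],[326,110],[244,195]],50,T)[:,:2];print("ring c",((r[0]+r[3])/2).round(1),np.linalg.norm(r[0]-r[3]).round(1),np.linalg.norm(r[1]-r[2]).round(1))
p=ray("wrist",[[160,93],[245,19],[330,96]],40,T)[:,:2]
A=np.c_[2*p,np.ones(3)];s=np.linalg.solve(A,(p**2).sum(1));print("nest",s[:2].round(1),np.sqrt(s[2]+s[0]**2+s[1]**2).round(1))
v=ray("wrist",[[250,43],[180,144],[292,161]],74,T)[:,:2]-hub
print("vane plate ang",(np.degrees(np.arctan2(v[:,1],v[:,0]))+24.2).round(1),np.hypot(*v.T).round(1))
E
```

```text
hub [ 578.  -228.1]
ring c [ 577.5 -228.1] 98.1 98.5
nest [ 577.7 -227.8] 55.2
vane plate ang [  -9.6  112.4 -128. ] [36.8 35.9 36.4]
```

Emit:
carry_out --pt "0 0 -14 0" --pt "0 0 -26 0" --pt "0 0 -26 0" --pt "0 0 -26 0"

```text
time: 6.72
tool_pos: [499.7, -214.8, 60.4]
tcp_rot: [-1.666, 1.535, 2.635]
contact_force: [0.4, 0.2, -0.3]
grip_width: 91.5
```

Emit:
carry_out --pt "11 -5 0 0" --pt "29 -13 0 0" --pt "49 -22 0 0" --pt "69 -31 0 0" --pt "89 -40 0 0" --pt "109 -49 0 0" --pt "128 -57 0 0" --pt "137 -62 0 0" --pt "137 -62 20 0" --pt "137 -62 50 0" --pt "137 -62 70 0"

```text
time: 7.63
tool_pos: [637.4, -277.0, 132.5]
tcp_rot: [-1.666, 1.536, 2.634]
contact_force: [0.9, 0.1, 0.8]
grip_width: 92.1
```

```bash
python3 - <<'E'
from h import *
o=get_obs();print(o["time"],o["tool_pos"],o["contact_force"])
a=[capture("scene")[140:215,280:370] for _ in range(3)];print(get_obs()["time"])
w=np.hstack([cv2.resize(x,None,fx=2.9,fy=2.9,interpolation=cv2.INTER_CUBIC) for x in a]);cv2.imwrite("pics/s5.png",w[:,:,::-1])
E
```

```text
7.6333 [ 637.38751255 -276.97614993  132.54881023] [0.87933325 0.10668839 0.82721856]
7.7833
```

View pics/s5.png

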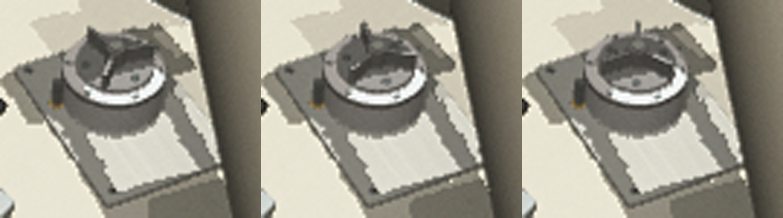

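The three frames, taken 0.05 s apart, show the vanes turning about 25° per frame (roughly 8 rad/s) with the unit still at the pins. I'll move clear to a viewing pose and let it coast.

Emit:
carry_out --pt "0 0 15 0" --pt "-15 7 15 0" --pt "-30 14 15 0" --pt "-45 20 15 0" --pt "-60 27 15 0" --pt "-75 34 15 0" --pt "-90 41 15 0" --pt "-105 48 15 0" --pt "-120 54 15 0" --pt "-135 61 15 0" --pt "-150 68 15 0" --pt "-150 68 15 0" --pt "-150 68 15 0" --pt "-150 68 15 0" --pt "-150 68 15 0" --pt "-150 68 15 0" --pt "-150 68 15 0" --pt "-150 68 15 0" --pt "-150 68 15 0" --pt "-150 68 15 0"

```text
time: 9.45
tool_pos: [487.9, -209.3, 148.0]
tcp_rot: [-1.665, 1.539, 2.636]
contact_force: [-0.1, 0.4, -0.2]
grip_width: 91.5
```

Emit:
carry_out --pt "0 0 0 0" --pt "0 0 0 0" --pt "0 0 0 0" --pt "0 0 0 0" --pt "0 0 0 0" --pt "0 0 0 0" --pt "0 0 0 0" --pt "0 0 0 0" --pt "0 0 0 0" --pt "0 0 0 0" --pt "0 0 0 0" --pt "0 0 0 0" --pt "0 0 0 0" --pt "0 0 0 0" --pt "0 0 0 0" --pt "0 0 0 0" --pt "0 0 0 0" --pt "0 0 0 0" --pt "0 0 0 0" --pt "0 0 0 0"

```text
time: 11.12
tool_pos: [487.9, -209.3, 148.0]
tcp_rot: [-1.665, 1.539, 2.636]
contact_force: [-0.2, -0.5, -0.3]
grip_width: 91.9
```

Emit:
carry_out --pt "0 0 0 0" --pt "0 0 0 0" --pt "0 0 0 0" --pt "0 0 0 0" --pt "0 0 0 0" --pt "0 0 0 0" --pt "0 0 0 0" --pt "0 0 0 0" --pt "0 0 0 0" --pt "0 0 0 0" --pt "0 0 0 0" --pt "0 0 0 0" --pt "0 0 0 0" --pt "0 0 0 0" --pt "0 0 0 0" --pt "0 0 0 0" --pt "0 0 0 0" --pt "0 0 0 0" --pt "0 0 0 0" --pt "0 0 0 0"

```text
time: 12.78
tool_pos: [488.0, -209.3, 148.0]
tcp_rot: [-1.665, 1.54, 2.635]
contact_force: [0.1, -0.3, 0.8]
grip_width: 91.6
```

Emit:
carry_out --pt "0 0 0 0" --pt "0 0 0 0" --pt "0 0 0 0" --pt "0 0 0 0" --pt "0 0 0 0" --pt "0 0 0 0" --pt "0 0 0 0" --pt "0 0 0 0" --pt "0 0 0 0" --pt "0 0 0 0" --pt "0 0 0 0" --pt "0 0 0 0" --pt "0 0 0 0" --pt "0 0 0 0" --pt "0 0 0 0" --pt "0 0 0 0" --pt "0 0 0 0" --pt "0 0 0 0" --pt "0 0 0 0" --pt "0 0 0 0"

```text
time: 14.45
tool_pos: [487.9, -209.3, 148.0]
tcp_rot: [-1.664, 1.539, 2.636]
contact_force: [-0.4, 0.2, -0.6]
grip_width: 91.7
```

Emit:
carry_out --pt "0 0 0 0" --pt "0 0 0 0" --pt "0 0 0 0" --pt "0 0 0 0" --pt "0 0 0 0" --pt "0 0 0 0" --pt "0 0 0 0" --pt "0 0 0 0" --pt "0 0 0 0" --pt "0 0 0 0" --pt "0 0 0 0" --pt "0 0 0 0" --pt "0 0 0 0" --pt "0 0 0 0" --pt "0 0 0 0" --pt "0 0 0 0" --pt "0 0 0 0" --pt "0 0 0 0" --pt "0 0 0 0" --pt "0 0 0 0"

```text
time: 16.12
tool_pos: [487.9, -209.3, 148.0]
tcp_rot: [-1.665, 1.539, 2.636]
contact_force: [0.5, 0.1, 0.7]
grip_width: 92.0
```

Emit:
carry_out --pt "0 0 0 0" --pt "0 0 0 0" --pt "0 0 0 0" --pt "0 0 0 0" --pt "0 0 0 0" --pt "0 0 0 0" --pt "0 0 0 0" --pt "0 0 0 0" --pt "0 0 0 0" --pt "0 0 0 0" --pt "0 0 0 0" --pt "0 0 0 0" --pt "0 0 0 0" --pt "0 0 0 0" --pt "0 0 0 0" --pt "0 0 0 0" --pt "0 0 0 0" --pt "0 0 0 0" --pt "0 0 0 0" --pt "0 0 0 0"

```text
time: 17.78
tool_pos: [488.0, -209.3, 148.0]
tcp_rot: [-1.665, 1.539, 2.635]
contact_force: [-0.0, -0.8, 0.2]
grip_width: 92.1
```

```bash
cat > chk.py <<'E'
from h import *
import sys
o=get_obs();T=wpose();a=[capture("wrist") for _ in range(5)]
g=[cv2.GaussianBlur(x,(5,5),0).astype(int)[:240] for x in a]
print(o["time"],o["tool_pos"],"diffs",[int((np.abs(x-g[0]).max(2)>30).sum()) for x in g])
cv2.imwrite(f"pics/{sys.argv[1]}.png",a[-1][:,:,::-1]);np.save(sys.argv[1]+".npy",T)
E
python3 chk.py w6
```

```text
17.7833 [ 487.9573916  -209.2983636   148.01069119] diffs [0, 0, 0, 0, 0]
```

Emit:
carry_out --pt "0 0 0 0" --pt "0 0 0 0" --pt "0 0 0 0" --pt "0 0 0 0" --pt "0 0 0 0" --pt "0 0 0 0" --pt "0 0 0 0" --pt "0 0 0 0" --pt "0 0 0 0" --pt "0 0 0 0" --pt "0 0 0 0" --pt "0 0 0 0" --pt "0 0 0 0" --pt "0 0 0 0" --pt "0 0 0 0" --pt "0 0 0 0" --pt "0 0 0 0" --pt "0 0 0 0" --pt "0 0 0 0" --pt "0 0 0 0"

```text
time: 19.7
tool_pos: [488.0, -209.3, 148.0]
tcp_rot: [-1.665, 1.539, 2.635]
contact_force: [0.2, 0.3, -0.3]
grip_width: 91.9
```

```bash
python3 chk.py w7; python3 - <<'E'
from h import *
a,b=[cv2.GaussianBlur(cv2.imread(f"pics/{n}.png"),(5,5),0).astype(int)[:230] for n in("w6","w7")]
print("w6/w7 diff>30",int((np.abs(a-b).max(2)>30).sum()),"max",np.abs(a-b).max())
s=capture("scene")[:,:,::-1];cv2.imwrite("pics/scene7.png",s);o=cv2.imread("pics/scene0.png")
d=np.abs(cv2.GaussianBlur(s,(3,3),0).astype(int)-cv2.GaussianBlur(o,(3,3),0)).max(2)
for n,(x,y,w,h) in dict(dish=(283,250,34,32),bottle=(250,270,28,38),tape=(218,300,38,36)).items():print(n,d[y:y+h,x:x+w].max())
E
```

```text
19.7 [ 487.95380333 -209.28573555  148.00581083] diffs [0, 0, 0, 0, 0]
w6/w7 diff>30 0 max 8
dish 10
bottle 10
tape 10
```

View pics/w7.png

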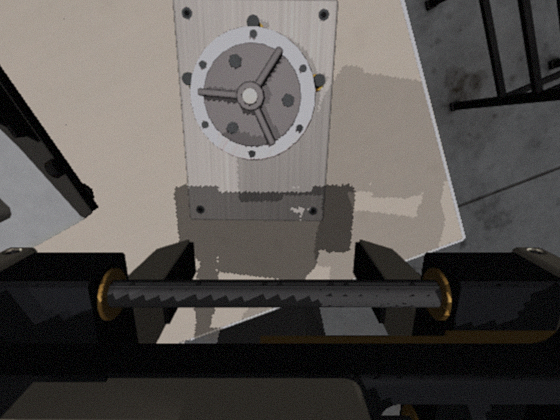

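The rotor is at a standstill, with no image change over 1.9 s. The pins are at (186,79), (253,20) and (320,79), the hub at (250,97), and the ring spans x 189–315, y 27–159. The other objects haven't moved. I'll do a last numeric check on seating.

```bash
python3 - <<'E'
from h import *
T=np.load("w7.npy")
r=ray("wrist",[[252,27],[251,159],[189,92],[315,92]],50,T)[:,:2];print("hub",ray("wrist",[[250,96.5]],77,T)[0,:2].round(1),"ring c",((r[0]+r[1])/2).round(1),np.linalg.norm(r[0]-r[1]).round(1))
p=ray("wrist",[[186,79],[253,20],[320,80]],40,T)[:,:2]
A=np.c_[2*p,np.ones(3)];s=np.linalg.solve(A,(p**2).sum(1));print("nest",s[:2].round(1),np.sqrt(s[2]+s[0]**2+s[1]**2).round(1))
E
```

```text
hub [ 577.  -228.2] ring c [ 577.7 -227.4] 97.5
nest [ 577.3 -228. ] 55.7
```

```bash
python3 -c "
from plant import *
close_job()"
```

```text
the job is handed in; nothing more can be done
```

I pushed the spindle unit against all three pins, gave the rotor one flick and let it coast to a stop by itself. I handed the job in at about 20 s of the 48 s allowed.

- **Seating:** I pushed the housing with the two fingers set 60 mm apart, until the unit stopped moving and the push force rose to about 20 N. The last wrist picture puts the unit's axis within about 1 mm of its place, with a calibration good to about 2 mm.
- **Flick:** one finger struck a vane while moving towards the pins. Three frames 0.05 s apart just afterwards showed roughly 8 rad/s, with the unit still in place.
- **Spin time:** I took no pictures between 7.8 s and 17.8 s. That it ran untouched for over 2 s follows from its starting speed, the stated slowdown and the arm being clear by then.
- **End state:** wrist pictures 1.9 s apart showed no motion at all. The petri dish, bottle and tape roll looked the same before and after, and the arm was clear, about 70 mm above the unit's top.

One early measurement failed: automatic circle fits to the housing ring gave wrong sizes. I used points read from the pictures instead, and they matched the given dimensions (ring 97–99 mm against 100, pin circle 55–56 mm against 55).

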